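# Post two sample vials into their sprung-flap keepers

## Robot

A 6-joint arm with a two-finger parallel gripper is mounted at the origin on a cart in front of the work surface, level with it; the furniture and walls round the work are solid. World frame = base frame: x ahead of the robot, y to its left, z up, the work surface at z = 0. Lengths are in m, angles in rad, forces in N, time in s.
With the tool pointing down it reaches from about 0.225 to 0.875 m from the base axis. Payload 3.4 kg.
Tool frame: the origin (TCP) lies at the very end of the fingers, on their centre line; the grasp point (between the pads) lies behind it (manip.grasp_offset is the z of the grasp point in the tool frame, in m); z points along the fingers, y is the line along which they close (so a half turn about z gives the same grasp; the last joint's range is limited). The gripper opens to 85 mm and grips with 20 to 120 N. Pads are 22 mm wide; open, the fingers measure 114 mm over their backs; the gripper's body (76 mm by 85 mm) begins 54 mm behind the grasp point. The pads swing forward as they close: fully open they stand 13 mm farther back than shut.
Start: joints at [-1.263, 0.276, 1.505, -0, 1.361, -0.121], TCP at [0.239, -0.523, 0.231] pointing down, gripper open.
Joint ranges: [-2.89, 2.89], [-0.75, 2.08], [0.22, 2.7], [-1.18, 4.32], [0.11, 2.71], [-2.7, 2.7]. Speed limits (rad/s): [2.57, 2.57, 3.14, 3.14, 3.14, 3.14].

## Interface

Orientations are given as a unit quaternion [w, x, y, z].
In Python, from rig import manip gives the robot as it stands.
- The arm moves only by the shell command python3 -m pendant 'ROWS' [FORCE]. ROWS is JSON, a list of rows, each an object of numbers: "dx", "dy", "dz": the shift along the tool's x, y, z in m; "rx", "ry", "rz": the turn, a rotation vector about the tool's x, y, z in degrees; "hand": the finger opening in m, from 0 to 0.0854. In form: [{"dx": .., "dy": .., "dz": .., "rx": .., "ry": .., "rz": .., "hand": ..}, ...]. A call has 1 to 12 rows; each row shifts and turns the commanded pose from where the row before left it, along the tool's axes as they then stand; what a row does not reach is not made up. A row lasts 1/12 s, in which the tool goes at most 41.7 mm and 7.16 degrees, less where a joint would pass 70% of its speed; a pose out of reach is approached as far as the arm can. A call is refused whole if a number of a shift passes 0.0417 or a number of a turn 7.16, either way. A call with a gripper value outside its range is refused whole. The fingers move at their own pace and stop on an object; FORCE is the grip in N (left out, the last holds). Time passes only in rows, so rows that do not move let the fingers close. It gives the time, the measured TCP pose, the force, the opening and the grip force at its end, in the units of the state.
- manip.get_state(): the state, without advancing time (a new reading comes with each control period).
- manip.get_image(name): name is "scene" or "top" or "wrist"; returns a dict with "frame" (400x640x3 uint8, red, green, blue), "fx", "fy", "cx", "cy" (pixels), "position" and "attitude" of the camera in the world; the wrist camera has in their place "mount" (4x4, takes a point from camera to tool coordinates, whose origin is the TCP and whose axes are the flange's). Camera axes: x right, y up, looking along -z (the intrinsics and any distortion apply to the point x, -y, -z); pixel columns grow to the right and rows downward; lengths in m; the calibration is good to about 2 mm. The wrist camera is an equidistant fisheye: a pixel r from the principal point sees the ray r / f radians off the axis. A picture is of the moment at which its call begins: read the wrist's pose just before it. There is no depth.
- manip.sign_off(): hands the job in; it is judged then, once.
The state is a dict: "clock": time; "qpos": joint angles; "qd": joint speeds; "effort": joint torques, N m; "position": TCP position; "ee_rot": TCP orientation; "contact_force": force on the tool from outside, world axes, zero at the start; "moment": the same for the moment, N m; "width": finger opening in m; "gripper_force": force on a finger pad.
Only numpy, scipy, OpenCV 4.12 (cv2) and the standard library are available. Lean on these libraries where they do the work, as an engineer would, in place of code of your own. Each camera call takes 0.05 s, during which the arm holds its last target. There are 200 camera calls.

## Task

Put away the two samples by colour: post the green-capped vial through the self-closing flaps of the keeper with green flaps, and the amber vial through those of the keeper with orange flaps. The flaps give way as the vial is pushed down on them; set it down gently inside rather than letting it drop, so that it stands upright on the chamber floor with the flaps shut over it. Leave the blue vial and the tally counter where they are.

Things in the scene. Friction and masses are not known exactly. Their poses are not given: they have to be found in the camera images.
- green_vial: Small white-labelled round vial with a green screw cap, standing; 58 mm tall, body 27 mm, cap 31 mm in diameter and 20 mm high, about 40 g. Origin: centre of its underside, z up its axis.
- amber_vial: Amber round vial with a white cap, standing; 62 mm tall, body 29 mm, cap 34 mm in diameter and 13 mm high, about 45 g. Origin: centre of its underside, z up its axis.
- blue_vial: Dark blue round vial with a white cap, standing; 72 mm tall, body 31 mm, cap 37 mm in diameter. A bystander. Origin: centre of its underside, z up. The three vials may change places on the worktop to the right of the keepers.
- counter: Round silver tally counter lying on the worktop, 55 x 73 x 23 mm, a bystander. Origin: centre of its underside.
- green_keeper: White sample keeper, fixed: box 84 (its x) x 160 (its y) x 106 mm tall with two green flap leaves in its top and a round mark of that colour on its front. Origin: centre of its underside; x points away from its front, y along its length, z up. Chamber inside: 74 x 150 mm, flat floor 96 mm below the top. Turned up to 0.25 rad; the two keepers may change places.
- orange_keeper: White sample keeper, fixed: box 84 (its x) x 160 (its y) x 106 mm tall with two orange flap leaves in its top and a round mark of that colour on its front. Origin: centre of its underside; x points away from its front, y along its length, z up. Chamber inside: 74 x 150 mm, flat floor 96 mm below the top. Turned up to 0.25 rad; the two keepers may change places.
- green_keeper_mouth (a point): Centre of the green keeper's mouth, level with its top. Mouth: 50 (x) x 140 mm (y), shut by two sprung leaves 24 mm wide hinged on its long edges, pushed down with 0.3 to 1.2 N each; open, they hang to 28 mm below the top with about 46 mm free between them. Long enough for fingers that close along the keeper's y (up to 130 mm over their backs) to follow the vial in.
- orange_keeper_mouth (a point): Centre of the orange keeper's mouth, level with its top. Mouth: 50 (x) x 140 mm (y), shut by two sprung leaves 24 mm wide hinged on its long edges, pushed down with 0.3 to 1.2 N each; open, they hang to 28 mm below the top with about 46 mm free between them. Long enough for fingers that close along the keeper's y (up to 130 mm over their backs) to follow the vial in.
- green_keeper_floor (a point): Centre of the green keeper's chamber floor (upper face), 10 mm above the keeper's underside. A vial let go while still between the leaves stays pinched by them: bring it down to the floor, clear below them, before letting go.
- orange_keeper_floor (a point): Centre of the orange keeper's chamber floor (upper face), 10 mm above the keeper's underside. A vial let go while still between the leaves stays pinched by them: bring it down to the floor, clear below them, before letting go.
- green_keeper_near (a joint): Leaf of the green keeper's flap on its near long edge (keeper's -x side): 0 = shut and level with the top, grows as it is pushed down into the box, 1.45 = hanging fully open; sprung to 0.
- green_keeper_far (a joint): Leaf of the green keeper's flap on its far long edge (keeper's +x side): 0 = shut and level with the top, grows as it is pushed down into the box, 1.45 = hanging fully open; sprung to 0.
- orange_keeper_near (a joint): Leaf of the orange keeper's flap on its near long edge (keeper's -x side): 0 = shut and level with the top, grows as it is pushed down into the box, 1.45 = hanging fully open; sprung to 0.
- orange_keeper_far (a joint): Leaf of the orange keeper's flap on its far long edge (keeper's +x side): 0 = shut and level with the top, grows as it is pushed down into the box, 1.45 = hanging fully open; sprung to 0.
There are look-alikes about, which are no part of the job. What is meant by the amber_vial is not red, and is the smaller of those in its own colour.

How it is judged:
At the end, for the whole second after the job is handed in: The green-capped vial is in the green-flapped keeper and the amber vial in the orange-flapped one, each on the chamber floor (within about 5 mm in height), upright within 0.15 rad, at rest (under 0.02 m/s), and all four flap leaves are shut (under 0.1 rad) (x of green_vial in the frame of green_keeper between -0.037 and 0.037 m and y of green_vial in the frame of green_keeper between -0.075 and 0.075 m and z of green_vial in the frame of green_keeper between 0.005 and 0.016 m and angle between each of green_vial, amber_vial's own z axis and vertical below 0.15 rad and linear speed of each of green_vial, amber_vial below 0.02 m/s and value of joint each of green_keeper_near, green_keeper_far, orange_keeper_near, orange_keeper_far below 0.1 rad and x of amber_vial in the frame of orange_keeper between -0.037 and 0.037 m and y of amber_vial in the frame of orange_keeper between -0.075 and 0.075 m and z of amber_vial in the frame of orange_keeper between 0.005 and 0.016 m); the robot touches nothing.
It fails at once if the green-capped vial drops onto the chamber floor (moves faster than 0.7 m/s inside its keeper) (linear speed of green_vial above 0.7 m/s and z of green_vial in the frame of green_keeper below 0.08 m and x of green_vial in the frame of green_keeper between -0.037 and 0.037 m and y of green_vial in the frame of green_keeper between -0.075 and 0.075 m).
It fails at once if the amber vial drops onto the chamber floor (moves faster than 0.7 m/s inside its keeper) (linear speed of amber_vial above 0.7 m/s and z of amber_vial in the frame of orange_keeper below 0.08 m and x of amber_vial in the frame of orange_keeper between -0.037 and 0.037 m and y of amber_vial in the frame of orange_keeper between -0.075 and 0.075 m).
It fails at once if the blue vial is displaced by more than 30 mm or tipped (distance of blue_vial from where it was at the start of the episode above 0.03 m or angle between blue_vial's own z axis and vertical above 0.35 rad).
It fails at once if the tally counter is displaced by more than 30 mm (distance of counter from where it was at the start of the episode above 0.03 m).
It also fails if it takes over 69 s, if anything falls off the work surface, if the arm or the gripper's body presses on something with over 40 N, if the wrist force passes 120 N, or if a joint passes its speed limit or range.

## Working session

There is one attempt and no reset: what is moved stays moved. The work goes in short steps, Python scripts to look and compute and a shell command to move; the robot and the scene stay as the last step left them, time stands still between calls to the robot, and variables do not carry over. Pictures are saved under pics/ and viewed, at most 10 in all, crops included, and the job is handed in when it is done.

```bash
mkdir -p pics; ls; cat > h.py <<'E'
import numpy as np, cv2
from rig import manip
from scipy.spatial.transform import Rotation as R
def cam(n):
    d=manip.get_image(n); return d
def rot(a):
    a=np.array(a,float)
    return a if a.shape==(3,3) else R.from_quat(a,scalar_first=True).as_matrix()
def ray(d,u,v):
    c=np.array([(u-d['cx'])/d['fx'],-(v-d['cy'])/d['fy'],-1.0])
    return np.array(d['position']),rot(d['attitude'])@c
def onz(d,u,v,z):
    p,r=ray(d,u,v); return p+r*(z-p[2])/r[2]
E
python3 - <<'E'
from h import *
import pickle
for n in('top','scene'):
    d=cam(n); pickle.dump(d,open(n+'.pkl','wb')); cv2.imwrite(f'pics/{n}.png',d['frame'][...,::-1])
    print({k:v for k,v in d.items() if k!='frame'})
print(manip.get_state(),manip.grasp_offset)
E
```

```text
pics
{'fx': 395.4642363365846, 'fy': 395.4642363365846, 'cx': 317.9100525061058, 'cy': 200.4200932412878, 'position': array([0.40782572, 0.00536306, 1.09801996]), 'attitude': array([-0.70165703, -0.04388746,  0.0411362 ,  0.70997121])}
{'fx': 382.5771734692026, 'fy': 382.5771734692026, 'cx': 311.761420190872, 'cy': 204.23658856044761, 'position': array([0.0159382 , 0.54474174, 0.68560129]), 'attitude': array([-0.32021006, -0.15500398,  0.40293592,  0.84325674])}
{'clock': 0.1, 'qpos': array([-1.26300476e+00,  2.76564561e-01,  1.50602463e+00, -2.78663057e-06,
        1.36071204e+00, -1.20971479e-01]), 'qd': array([-0.00236608, -0.00086082, -0.00231551, -0.00106901,  0.00054874,
       -0.00022137]), 'effort': array([ 1.34172147e-03, -4.17698157e+01, -2.46406406e+01, -2.34801910e-04,
        5.79634972e-03, -2.75455285e-06]), 'position': array([ 0.23891638, -0.5224856 ,  0.2305003 ]), 'ee_rot': array([-8.50437554e-04,  9.77107739e-01,  2.12743358e-01, -8.10396649e-05]), 'contact_force': array([ 0.02320105,  0.40939974, -0.81464031]), 'moment': array([-0.02980202, -0.00158498,  0.02502845]), 'gripper_force': 0.0, 'width': 0.08554067132224082} -0.0187
```

View pics/top.png

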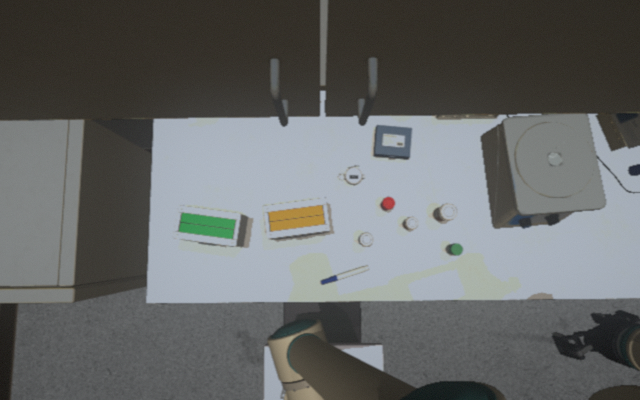

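View pics/scene.png

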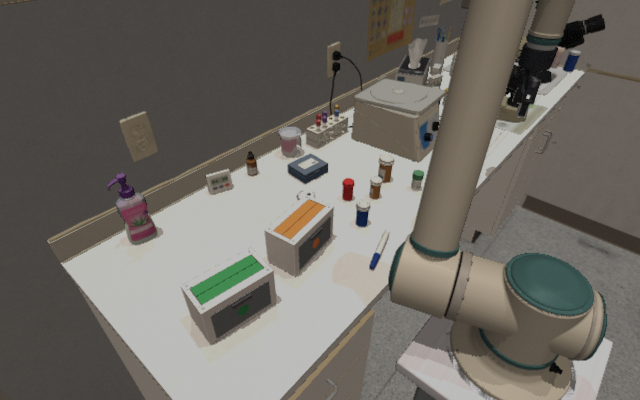

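The top view shows the blue-vial cap at (366,240), red at (388,204), small amber at (411,224), large amber at (447,212) and green at (456,249). The keepers are green at (208,226) and orange at (298,218). There are two amber candidates, scene (376,187) and (386,168). The smaller one at (376,187) fits the description, and I'll confirm it in a crop.

```bash
python3 - <<'E'
import cv2,numpy as np
t=cv2.imread('pics/top.png');s=cv2.imread('pics/scene.png')
rz=lambda a,k:cv2.resize(a,None,fx=k,fy=k,interpolation=cv2.INTER_CUBIC)
a=rz(t[185:265,345:475],6); cv2.imwrite('pics/c1.png',np.vstack([a[:480,:780]]))
b=rz(t[190:260,165:345],4.4444); c=rz(s[150:235,330:440],3); 
cv2.imwrite('pics/c2.png',np.vstack([b,np.pad(c,((0,0),(0,800-330),(0,0)))]))
print(b.shape,c.shape)
E
```

```text
(311, 800, 3) (255, 330, 3)
```

View pics/c1.png

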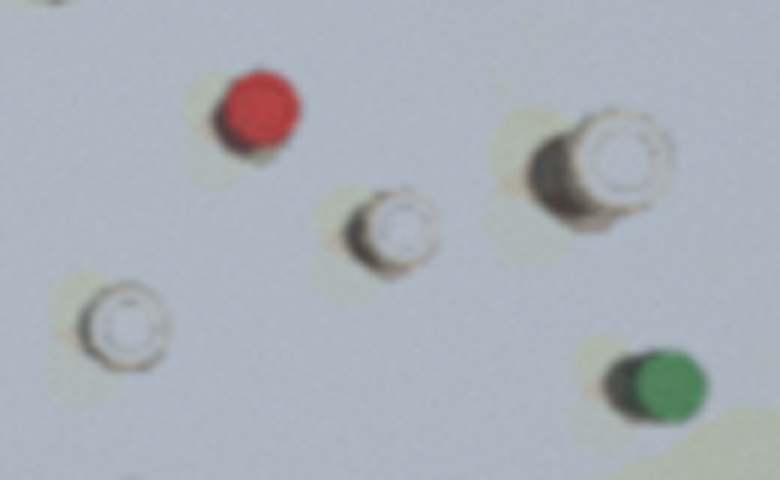

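View pics/c2.png

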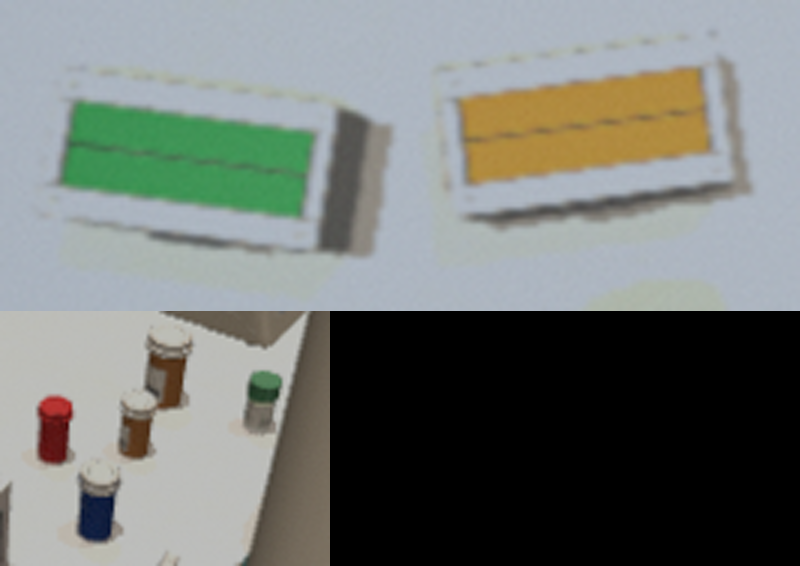

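```bash
cat > m.py <<'E'
from h import *
import pickle
d=pickle.load(open('top.pkl','rb'))
def c1(u,v,z): return onz(d,345+(u+.5)/6-.5,185+(v+.5)/6-.5,z)
def c2(u,v,z): return onz(d,165+(u+.5)/4.4444-.5,190+(v+.5)/4.4444-.5,z)
E
python3 - <<'E'
from m import *
for n,u,v,z in(('amber',402,229,.062),('green',672,386,.058),('blue',129,327,.072),('red',261,111,.065),('big',622,160,.09)): print(n,c1(u,v,z).round(4))
s=pickle.load(open('scene.pkl','rb'))
# cross-check: cap centres in scene
for n,P in(('amber',[*c1(402,229,.062)]),('green',[*c1(672,386,.058)])):
    q=rot(s['attitude']).T@(np.array(P)-s['position']); print(n,s['cx']-q[0]/q[2]*s['fx'],s['cy']+q[1]/q[2]*s['fy'])
for n,c in(('orange',[(460,98),(702,68),(712,150),(468,184)]),('green',[(76,100),(316,131),(303,217),(62,185)])):
    P=np.array([c2(*p,.106) for p in c]); e=P[1]-P[0]+P[2]-P[3]
    print(n,P.mean(0).round(4),'yaw of long axis',np.arctan2(-e[0],-e[1])*-1 , np.linalg.norm(e)/2, np.linalg.norm(P[3]-P[0]), 'ydir',(-e/np.linalg.norm(e)).round(3))
st=manip.get_state(); print(rot(st['ee_rot']).round(4))
E
```

```text
amber [ 0.4713 -0.2359  0.062 ]
green [ 0.4019 -0.3512  0.058 ]
blue [ 0.4299 -0.1145  0.072 ]
red [ 0.5235 -0.1756  0.065 ]
big [ 0.4978 -0.3241  0.09  ]
amber 375.8766895085054 179.31359013181526
green 418.08101091579044 172.38887711978825
orange [0.4847 0.0632 0.106 ] yaw of long axis 0.11937511383088124 0.13856236150294363 0.048937579351556904 ydir [-0.119  0.993 -0.   ]
green [0.4685 0.2873 0.106 ] yaw of long axis -0.1412224529792586 0.1378109491510817 0.048488690367730965 ydir [ 0.141  0.99  -0.   ]
[[ 9.095e-01  4.157e-01 -5.000e-04]
 [ 4.157e-01 -9.095e-01  1.600e-03]
 [ 2.000e-04 -1.700e-03 -1.000e+00]]
```

The picked sample is confirmed: the smaller brown-bodied vial, scene (376,187) and top (411.6,222.7), is the amber one. The bigger brown one at (386,168) and the red one are look-alikes. I'll go over it with the fingers lined up with the orange keeper.

```bash
python3 -m pendant '[{"rz":5.9,"hand":0.064},{"rz":5.9,"hand":0.064},{"rz":5.9,"hand":0.064},{"dx":0.012,"dy":-0.012,"hand":0.064},{"dx":0.025,"dy":-0.024,"hand":0.064},{"dx":0.027,"dy":-0.026,"hand":0.064},{"dx":0.027,"dy":-0.026,"hand":0.064},{"dx":0.027,"dy":-0.026,"hand":0.064},{"dx":0.027,"dy":-0.026,"hand":0.064},{"dx":0.027,"dy":-0.026,"hand":0.064},{"dx":0.027,"dy":-0.026,"hand":0.064},{"dx":0.027,"dy":-0.026,"hand":0.064}]' 40; cat > d.py <<'E'
from h import *
import sys
# d.py x y z yawdeg(tool x): remaining move in tool axes
st=manip.get_state(); M=rot(st['ee_rot']); p=np.array(st['position'])
t=np.array([float(a) for a in sys.argv[1:4]])
yaw=np.degrees(np.arctan2(M[1,0],M[0,0])); r=yaw-float(sys.argv[4])
tilt=R.from_matrix(M.T@np.diag([1,-1,-1])@R.from_euler('z',-float(sys.argv[4]),degrees=True).as_matrix().T.T) if 0 else None
print('pos',p.round(4),'delta tool',(M.T@(t-p)).round(4),'rz',round(r,2),'z axis',M[:,2].round(4),'F',np.round(st['contact_force'],1),'w',round(st['width'],4),'gf',st['gripper_force'],'t',st['clock'])
E
python3 d.py .4713 -.2359 .034 6.84
```

```text
pos [ 0.2389 -0.5225  0.2305] delta tool [ 0.3305 -0.1637  0.1968] rz 17.73 z axis [-5.0e-04  1.6e-03 -1.0e+00] F [ 0.   0.4 -0.8] w 0.0855 gf 0.0 t 0.1invalid input
```

```bash
python3 -m pendant '[{"dx":0,"dy":0,"dz":0,"rx":0,"ry":0,"rz":5.9,"hand":0.064}]' 40; python3 d.py .4713 -.2359 .034 6.84
```

```text
clock: 0.18
position: [0.2389, -0.5226, 0.2307]
ee_rot: [-0.001, 0.987, 0.161, -0.0]
contact_force: [0.2, 0.1, 0.4]
width: 0.0756
gripper_force: 0.0
pos [ 0.2389 -0.5226  0.2307] delta tool [ 0.3116 -0.1975  0.1969] rz 11.73 z axis [-4.0e-04  1.3e-03 -1.0e+00] F [0.2 0.1 0.4] w 0.0756 gf 0.0 t 0.1833
```

Every row needs all seven keys.

```bash
python3 -m pendant '[{"dx":0,"dy":0,"dz":0,"rx":0,"ry":0,"rz":5.9,"hand":0.064},{"dx":0,"dy":0,"dz":0,"rx":0,"ry":0,"rz":5.85,"hand":0.064},{"dx":0.02,"dy":-0.019,"dz":0,"rx":0,"ry":0,"rz":0,"hand":0.064},{"dx":0.027,"dy":-0.026,"dz":0,"rx":0,"ry":0,"rz":0,"hand":0.064},{"dx":0.027,"dy":-0.026,"dz":0,"rx":0,"ry":0,"rz":0,"hand":0.064},{"dx":0.027,"dy":-0.026,"dz":0,"rx":0,"ry":0,"rz":0,"hand":0.064},{"dx":0.027,"dy":-0.026,"dz":0,"rx":0,"ry":0,"rz":0,"hand":0.064},{"dx":0.027,"dy":-0.026,"dz":0,"rx":0,"ry":0,"rz":0,"hand":0.064},{"dx":0.027,"dy":-0.026,"dz":0,"rx":0,"ry":0,"rz":0,"hand":0.064},{"dx":0.027,"dy":-0.026,"dz":0,"rx":0,"ry":0,"rz":0,"hand":0.064},{"dx":0.027,"dy":-0.026,"dz":0,"rx":0,"ry":0,"rz":0,"hand":0.064},{"dx":0,"dy":0,"dz":0,"rx":0,"ry":0,"rz":0,"hand":0.064}]' 40; python3 d.py .4713 -.2359 .034 6.84
```

```text
clock: 1.18
position: [0.4493, -0.2637, 0.231]
ee_rot: [-0.002, 0.998, 0.063, 0.001]
contact_force: [-0.6, -0.5, 0.4]
width: 0.0643
gripper_force: 0.0
pos [ 0.4493 -0.2637  0.231 ] delta tool [ 0.0248 -0.024   0.1972] rz 0.41 z axis [ 0.0023  0.0041 -1.    ] F [-0.6 -0.5  0.4] w 0.0643 gf 0.0 t 1.1833
```

```bash
python3 -m pendant '[{"dx":0.0125,"dy":-0.012,"dz":0,"rx":0,"ry":0,"rz":0.4,"hand":0.064},{"dx":0.0125,"dy":-0.012,"dz":0.005,"rx":0,"ry":0,"rz":0,"hand":0.064},{"dx":0,"dy":0,"dz":0.02,"rx":0,"ry":0,"rz":0,"hand":0.064},{"dx":0,"dy":0,"dz":0.025,"rx":0,"ry":0,"rz":0,"hand":0.064},{"dx":0,"dy":0,"dz":0.025,"rx":0,"ry":0,"rz":0,"hand":0.064},{"dx":0,"dy":0,"dz":0.02,"rx":0,"ry":0,"rz":0,"hand":0.064},{"dx":0,"dy":0,"dz":0,"rx":0,"ry":0,"rz":0,"hand":0.064},{"dx":0,"dy":0,"dz":0,"rx":0,"ry":0,"rz":0,"hand":0.064}]' 40; python3 d.py .4713 -.2359 .034 6.84
python3 - <<'E'
from h import *
st=manip.get_state(); d=cam('wrist'); cv2.imwrite('pics/w1.png',d['frame'][...,::-1]); print(d['mount'].round(4),d['fx'],d['cx'],d['cy'])
M=rot(st['ee_rot']);T=d['mount']
for z in(.062,0):
  q=M.T@(np.array([.4713,-.2359,z])-st['position']); q=T[:3,:3].T@(q-T[:3,3]); v=np.array([q[0],-q[1],-q[2]]); th=np.arctan2(np.hypot(*v[:2]),v[2]); f=d['fx']*th/np.hypot(*v[:2]); print(d['cx']+f*v[0],d['cy']+f*v[1])
E
```

```text
clock: 1.85
position: [0.4672, -0.2422, 0.1354]
ee_rot: [-0.001, 0.998, 0.057, -0.001]
contact_force: [-0.5, -0.7, 0.1]
width: 0.0642
gripper_force: 0.0
pos [ 0.4672 -0.2422  0.1354] delta tool [ 0.0051 -0.0056  0.1014] rz -0.33 z axis [-0.0025  0.0016 -1.    ] F [-0.5 -0.7  0.1] w 0.0642 gf 0.0 t 1.85
[[ 1.300e-03  9.481e-01  3.181e-01  8.190e-02]
 [ 1.000e+00 -1.800e-03  1.100e-03 -3.000e-04]
 [ 1.600e-03  3.181e-01 -9.481e-01 -1.422e-01]
 [ 0.000e+00  0.000e+00  0.000e+00  1.000e+00]] 309.70691628693146 319.6907362755304 200.61917731887632
312.7801191431845 206.41521892193472
314.4259697714839 183.86661816419115
```

View pics/w1.png

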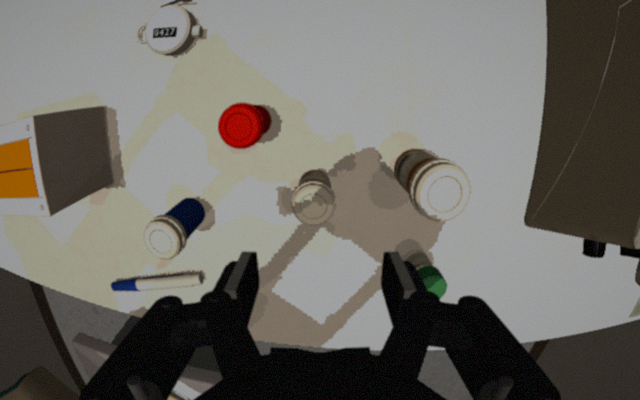

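The wrist view shows the amber cap centre at (314,204) against the predicted (313,206), so the position holds. Red is at (243,124), the large amber at (440,190) and green at (430,282). I'll descend.

```bash
python3 -m pendant '[{"dx":0.005,"dy":-0.006,"dz":0,"rx":0,"ry":0,"rz":-0.3,"hand":0.064},{"dx":0,"dy":0,"dz":0.01,"rx":0,"ry":0,"rz":0,"hand":0.064},{"dx":0,"dy":0,"dz":0.02,"rx":0,"ry":0,"rz":0,"hand":0.064},{"dx":0,"dy":0,"dz":0.02,"rx":0,"ry":0,"rz":0,"hand":0.064},{"dx":0,"dy":0,"dz":0.015,"rx":0,"ry":0,"rz":0,"hand":0.064},{"dx":0,"dy":0,"dz":0,"rx":0,"ry":0,"rz":0,"hand":0.064},{"dx":0,"dy":0,"dz":0,"rx":0,"ry":0,"rz":0,"hand":0.064}]' 40; python3 d.py .4713 -.2359 .034 6.84
```

```text
clock: 2.48
position: [0.4723, -0.2357, 0.0712]
ee_rot: [-0.0, 0.998, 0.06, -0.0]
contact_force: [0.1, -0.6, 0.7]
width: 0.064
gripper_force: 0.0
pos [ 0.4723 -0.2357  0.0712] delta tool [-0.001   0.0001  0.0372] rz -0.0 z axis [-6.e-04  3.e-04 -1.e+00] F [ 0.1 -0.6  0.7] w 0.064 gf 0.0 t 2.4833
```

```bash
python3 -m pendant '[{"dx":-0.001,"dy":0,"dz":0.012,"rx":0,"ry":0,"rz":0,"hand":0.064},{"dx":0,"dy":0,"dz":0.015,"rx":0,"ry":0,"rz":0,"hand":0.064},{"dx":0,"dy":0,"dz":0.01,"rx":0,"ry":0,"rz":0,"hand":0.064},{"dx":0,"dy":0,"dz":0,"rx":0,"ry":0,"rz":0,"hand":0.064},{"dx":0,"dy":0,"dz":0,"rx":0,"ry":0,"rz":0,"hand":0.03},{"dx":0,"dy":0,"dz":0,"rx":0,"ry":0,"rz":0,"hand":0.02},{"dx":0,"dy":0,"dz":0,"rx":0,"ry":0,"rz":0,"hand":0.02},{"dx":0,"dy":0,"dz":0,"rx":0,"ry":0,"rz":0,"hand":0.02},{"dx":0,"dy":0,"dz":0,"rx":0,"ry":0,"rz":0,"hand":0.02},{"dx":0,"dy":0,"dz":0,"rx":0,"ry":0,"rz":0,"hand":0.02}]' 40; python3 d.py .4713 -.2359 .034 6.84
```

```text
clock: 3.32
position: [0.4721, -0.2365, 0.0354]
ee_rot: [0.001, 0.998, 0.059, 0.001]
contact_force: [-0.5, 1.1, 6.5]
width: 0.0329
gripper_force: 39.7
pos [ 0.4721 -0.2365  0.0354] delta tool [-0.0007 -0.0007  0.0014] rz -0.02 z axis [ 0.002  -0.0014 -1.    ] F [-0.5  1.1  6.5] w 0.0329 gf 39.68640089035034 t 3.3167
```

```bash
python3 -m pendant '[{"dx":0,"dy":0,"dz":-0.01,"rx":0,"ry":0,"rz":0,"hand":0.02},{"dx":0,"dy":0,"dz":-0.025,"rx":0,"ry":0,"rz":0,"hand":0.02},{"dx":0,"dy":0,"dz":-0.03,"rx":0,"ry":0,"rz":0,"hand":0.02},{"dx":0,"dy":0,"dz":-0.03,"rx":0,"ry":0,"rz":0,"hand":0.02},{"dx":0,"dy":0,"dz":-0.03,"rx":0,"ry":0,"rz":0,"hand":0.02},{"dx":0,"dy":0,"dz":-0.03,"rx":0,"ry":0,"rz":0,"hand":0.02},{"dx":0,"dy":0,"dz":-0.015,"rx":0,"ry":0,"rz":0,"hand":0.02},{"dx":0,"dy":-0.02,"dz":0,"rx":0,"ry":0,"rz":0,"hand":0.02},{"dx":0.005,"dy":-0.03,"dz":0,"rx":0,"ry":0,"rz":0,"hand":0.02},{"dx":0.005,"dy":-0.03,"dz":0,"rx":0,"ry":0,"rz":0,"hand":0.02},{"dx":0.005,"dy":-0.02,"dz":0,"rx":0,"ry":0,"rz":0,"hand":0.02},{"dx":0,"dy":0,"dz":0,"rx":0,"ry":0,"rz":0,"hand":0.02}]' 40; python3 d.py .4847 .0632 .2 6.84
```

```text
clock: 4.32
position: [0.4737, -0.1312, 0.2048]
ee_rot: [-0.001, 0.998, 0.061, 0.0]
contact_force: [0.1, -0.1, -0.6]
width: 0.0328
gripper_force: 39.9
pos [ 0.4737 -0.1312  0.2048] delta tool [ 0.0346 -0.1916  0.0053] rz 0.15 z axis [-1.0e-04  2.5e-03 -1.0e+00] F [ 0.1 -0.1 -0.6] w 0.0328 gf 39.86173868179321 t 4.3167
```

```bash
python3 -m pendant '[{"dx":0.004,"dy":-0.022,"dz":0,"rx":0,"ry":0,"rz":0,"hand":0.02},{"dx":0.005,"dy":-0.03,"dz":0,"rx":0,"ry":0,"rz":0,"hand":0.02},{"dx":0.006,"dy":-0.03,"dz":0,"rx":0,"ry":0,"rz":0,"hand":0.02},{"dx":0.006,"dy":-0.03,"dz":0,"rx":0,"ry":0,"rz":0,"hand":0.02},{"dx":0.005,"dy":-0.03,"dz":0,"rx":0,"ry":0,"rz":0,"hand":0.02},{"dx":0.005,"dy":-0.03,"dz":0,"rx":0,"ry":0,"rz":0,"hand":0.02},{"dx":0.004,"dy":-0.02,"dz":0,"rx":0,"ry":0,"rz":0,"hand":0.02},{"dx":0,"dy":0,"dz":0,"rx":0,"ry":0,"rz":0,"hand":0.02},{"dx":0,"dy":0,"dz":0,"rx":0,"ry":0,"rz":0,"hand":0.02}]'; python3 d.py .4847 .0632 .145 6.84
python3 - <<'E'
from h import *
st=manip.get_state(); d=cam('wrist'); s=cam('top')
M=rot(st['ee_rot']);T=d['mount']
def pw(P):
  q=M.T@(np.array(P)-st['position']); q=T[:3,:3].T@(q-T[:3,3]); v=np.array([q[0],-q[1],-q[2]]); th=np.arctan2(np.hypot(*v[:2]),v[2]); f=d['fx']*th/np.hypot(*v[:2]); return np.array([d['cx']+f*v[0],d['cy']+f*v[1]])
c=np.array([.4847,.0632,.106]); y=np.array([-.119,.993,0]); x=np.array([.993,.119,0])
im=np.ascontiguousarray(d['frame'][...,::-1])
for a,b in((25,70),(25,-70),(-25,-70),(-25,70)):
  p=pw(c+a/1e3*x+b/1e3*y); print(p.round(1)); cv2.drawMarker(im,tuple(int(round(k)) for k in p),(255,0,255),0,10)
cv2.imwrite('pics/w2.png',im)
E
```

```text
clock: 5.07
position: [0.4864, 0.06, 0.2045]
ee_rot: [0.001, 0.998, 0.061, 0.0]
contact_force: [0.4, -0.4, 0.3]
width: 0.0329
gripper_force: 39.9
pos [0.4864 0.06   0.2045] delta tool [-0.0013 -0.0035  0.0595] rz 0.11 z axis [ 2.e-04 -1.e-03 -1.e+00] F [ 0.4 -0.4  0.3] w 0.0329 gf 39.94307041168213 t 5.0667
[231.  174.2]
[401.8 174.7]
[396.8 230.8]
[236.  230.1]
```

View pics/w2.png

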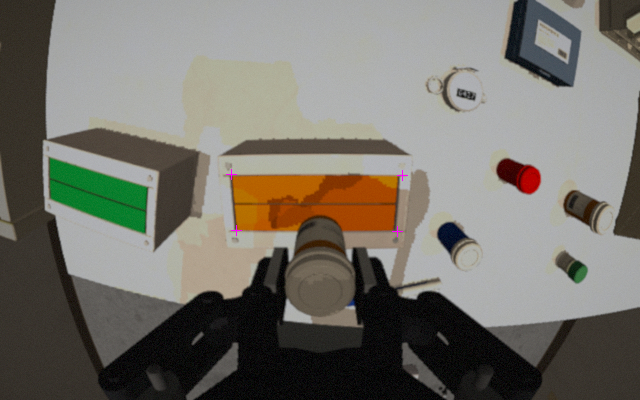

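The wrist view shows the predicted mouth corners (magenta) on the orange opening's corners, within 1–2 px. The amber vial hangs straight at (320,270). I'll push it down in steps.

```bash
python3 -m pendant '[{"dx":-0.001,"dy":-0.0035,"dz":0,"rx":0,"ry":0,"rz":0.1,"hand":0.02},{"dx":0,"dy":0,"dz":0.015,"rx":0,"ry":0,"rz":0,"hand":0.02},{"dx":0,"dy":0,"dz":0.015,"rx":0,"ry":0,"rz":0,"hand":0.02},{"dx":0,"dy":0,"dz":0.012,"rx":0,"ry":0,"rz":0,"hand":0.02},{"dx":0,"dy":0,"dz":0.01,"rx":0,"ry":0,"rz":0,"hand":0.02},{"dx":0,"dy":0,"dz":0.01,"rx":0,"ry":0,"rz":0,"hand":0.02},{"dx":0,"dy":0,"dz":0.01,"rx":0,"ry":0,"rz":0,"hand":0.02},{"dx":0,"dy":0,"dz":0.01,"rx":0,"ry":0,"rz":0,"hand":0.02},{"dx":0,"dy":0,"dz":0.01,"rx":0,"ry":0,"rz":0,"hand":0.02},{"dx":0,"dy":0,"dz":0.01,"rx":0,"ry":0,"rz":0,"hand":0.02},{"dx":0,"dy":0,"dz":0,"rx":0,"ry":0,"rz":0,"hand":0.02}]'; python3 d.py .4847 .0632 .0455 6.84
```

```text
clock: 6.08
position: [0.4836, 0.0629, 0.1004]
ee_rot: [-0.0, 0.998, 0.058, -0.002]
contact_force: [-0.1, 0.2, -2.1]
width: 0.0326
gripper_force: 39.9
pos [0.4836 0.0629 0.1004] delta tool [ 0.0013 -0.0002  0.0549] rz -0.14 z axis [-3.5e-03 -2.0e-04 -1.0e+00] F [-0.1  0.2 -2.1] w 0.0326 gf 39.907110929489136 t 6.0833
```

```bash
python3 -m pendant '[{"dx":0.001,"dy":0,"dz":0.01,"rx":0,"ry":0,"rz":0,"hand":0.02},{"dx":0,"dy":0,"dz":0.01,"rx":0,"ry":0,"rz":0,"hand":0.02},{"dx":0,"dy":0,"dz":0.01,"rx":0,"ry":0,"rz":0,"hand":0.02},{"dx":0,"dy":0,"dz":0.01,"rx":0,"ry":0,"rz":0,"hand":0.02},{"dx":0,"dy":0,"dz":0.008,"rx":0,"ry":0,"rz":0,"hand":0.02},{"dx":0,"dy":0,"dz":0.003,"rx":0,"ry":0,"rz":0,"hand":0.02},{"dx":0,"dy":0,"dz":0,"rx":0,"ry":0,"rz":0,"hand":0.02},{"dx":0,"dy":0,"dz":0,"rx":0,"ry":0,"rz":0,"hand":0.02}]'; python3 d.py .4847 .0632 .0455 6.84
```

```text
clock: 6.75
position: [0.4863, 0.0633, 0.0511]
ee_rot: [0.0, 0.998, 0.059, 0.0]
contact_force: [1.4, 0.3, -3.3]
width: 0.0328
gripper_force: 42.0
pos [0.4863 0.0633 0.0511] delta tool [-0.0016 -0.0001  0.0056] rz -0.13 z axis [ 5.e-04  0.e+00 -1.e+00] F [ 1.4  0.3 -3.3] w 0.0328 gf 42.01973210088909 t 6.75
```

```bash
python3 -m pendant '[{"dx":-0.001,"dy":0,"dz":0.002,"rx":0,"ry":0,"rz":0,"hand":0.02},{"dx":0,"dy":0,"dz":0.001,"rx":0,"ry":0,"rz":0,"hand":0.02},{"dx":0,"dy":0,"dz":0.001,"rx":0,"ry":0,"rz":0,"hand":0.02},{"dx":0,"dy":0,"dz":0,"rx":0,"ry":0,"rz":0,"hand":0.02},{"dx":0,"dy":0,"dz":0,"rx":0,"ry":0,"rz":0,"hand":0.02}]'; python3 d.py .4847 .0632 .0455 6.84;  python3 -m pendant '[{"dx":0,"dy":0,"dz":0.001,"rx":0,"ry":0,"rz":0,"hand":0.02},{"dx":0,"dy":0,"dz":0,"rx":0,"ry":0,"rz":0,"hand":0.02},{"dx":0,"dy":0,"dz":0,"rx":0,"ry":0,"rz":0,"hand":0.02}]'; python3 d.py .4847 .0632 .0455 6.84
```

```text
clock: 7.17
position: [0.485, 0.0632, 0.0475]
ee_rot: [0.0, 0.998, 0.059, 0.0]
contact_force: [0.4, 0.5, 0.8]
width: 0.033
gripper_force: 40.7
pos [0.485  0.0632 0.0475] delta tool [-0.0003 -0.0001  0.002 ] rz -0.12 z axis [ 4.e-04 -1.e-04 -1.e+00] F [0.4 0.5 0.8] w 0.033 gf 40.715337341534905 t 7.1667
clock: 7.42
position: [0.4849, 0.0632, 0.0463]
ee_rot: [0.0, 0.998, 0.059, 0.0]
contact_force: [0.3, -0.9, 0.1]
width: 0.0329
gripper_force: 40.3
pos [0.4849 0.0632 0.0463] delta tool [-0.0002 -0.      0.0008] rz -0.12 z axis [ 1.e-04 -1.e-04 -1.e+00] F [ 0.3 -0.9  0.1] w 0.0329 gf 40.334679868137755 t 7.4167
```

```bash
python3 -m pendant '[{"dx":0,"dy":0,"dz":0.001,"rx":0,"ry":0,"rz":0,"hand":0.02},{"dx":0,"dy":0,"dz":0,"rx":0,"ry":0,"rz":0,"hand":0.02},{"dx":0,"dy":0,"dz":0,"rx":0,"ry":0,"rz":0,"hand":0.02}]'; python3 -m pendant '[{"dx":0,"dy":0,"dz":0.001,"rx":0,"ry":0,"rz":0,"hand":0.02},{"dx":0,"dy":0,"dz":0,"rx":0,"ry":0,"rz":0,"hand":0.02},{"dx":0,"dy":0,"dz":0,"rx":0,"ry":0,"rz":0,"hand":0.02}]'
```

```text
clock: 7.67
position: [0.4851, 0.0632, 0.0455]
ee_rot: [0.0, 0.998, 0.059, 0.0]
contact_force: [0.9, -0.5, 3.7]
width: 0.0329
gripper_force: 40.7
clock: 7.92
position: [0.4853, 0.0632, 0.0454]
ee_rot: [0.0, 0.998, 0.059, 0.001]
contact_force: [-2.1, 0.5, 10.5]
width: 0.0332
gripper_force: 41.4
```

The vial has touched the floor: contact at TCP z 0.0455, 10 N. I'll relieve the press and open.

```bash
python3 -m pendant '[{"dx":0,"dy":0,"dz":-0.001,"rx":0,"ry":0,"rz":0,"hand":0.02},{"dx":0,"dy":0,"dz":0,"rx":0,"ry":0,"rz":0,"hand":0.036},{"dx":0,"dy":0,"dz":0,"rx":0,"ry":0,"rz":0,"hand":0.045},{"dx":0,"dy":0,"dz":0,"rx":0,"ry":0,"rz":0,"hand":0.055},{"dx":0,"dy":0,"dz":0,"rx":0,"ry":0,"rz":0,"hand":0.062},{"dx":0,"dy":0,"dz":0,"rx":0,"ry":0,"rz":0,"hand":0.062},{"dx":0,"dy":0,"dz":0,"rx":0,"ry":0,"rz":0,"hand":0.062}]'; python3 d.py .4847 .0632 .0455 6.84
```

```text
clock: 8.5
position: [0.4847, 0.0632, 0.045]
ee_rot: [0.0, 0.998, 0.059, -0.0]
contact_force: [-0.6, 0.2, -1.5]
width: 0.0617
gripper_force: 1.5
pos [0.4847 0.0632 0.045 ] delta tool [-0.     -0.     -0.0005] rz -0.11 z axis [-6.e-04 -1.e-04 -1.e+00] F [-0.6  0.2 -1.5] w 0.0617 gf 1.4936899213353172 t 8.5
```

```bash
python3 -m pendant '[{"dx":0,"dy":0,"dz":-0.006,"rx":0,"ry":0,"rz":0,"hand":0.062},{"dx":0,"dy":0,"dz":-0.01,"rx":0,"ry":0,"rz":0,"hand":0.062},{"dx":0,"dy":0,"dz":-0.015,"rx":0,"ry":0,"rz":0,"hand":0.062},{"dx":0,"dy":0,"dz":-0.015,"rx":0,"ry":0,"rz":0,"hand":0.062},{"dx":0,"dy":0,"dz":-0.015,"rx":0,"ry":0,"rz":0,"hand":0.062},{"dx":0,"dy":0,"dz":-0.02,"rx":0,"ry":0,"rz":0,"hand":0.062},{"dx":0,"dy":0,"dz":-0.03,"rx":0,"ry":0,"rz":0,"hand":0.062},{"dx":0,"dy":0,"dz":-0.03,"rx":0,"ry":0,"rz":0,"hand":0.062},{"dx":0,"dy":0,"dz":-0.03,"rx":0,"ry":0,"rz":0,"hand":0.062},{"dx":0,"dy":0,"dz":0,"rx":0,"ry":0,"rz":0,"hand":0.062},{"dx":0,"dy":0,"dz":0,"rx":0,"ry":0,"rz":0,"hand":0.062}]'; python3 d.py .4019 -.3512 .2 6.84
python3 - <<'E'
from h import *
cv2.imwrite('pics/w3.png',cam('wrist')['frame'][...,::-1])
E
```

```text
clock: 9.42
position: [0.4861, 0.0632, 0.2187]
ee_rot: [0.0, 0.998, 0.059, 0.003]
contact_force: [-1.1, -0.8, -0.1]
width: 0.0621
gripper_force: 0.0
pos [0.4861 0.0632 0.2187] delta tool [-0.1322  0.4017  0.0183] rz -0.12 z axis [ 5.4e-03 -1.0e-04 -1.0e+00] F [-1.1 -0.8 -0.1] w 0.0621 gf 0.0 t 9.4167
```

View pics/w3.png

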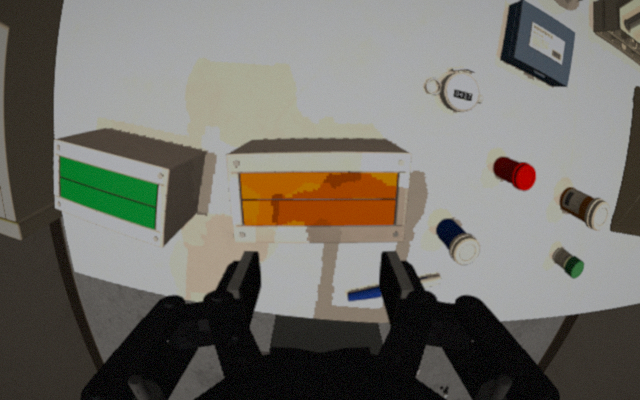

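The wrist view shows the orange flaps shut at (318,198), with the fingers empty. Next is the green vial, turning to the green keeper's angle on the way.

```bash
python3 -m pendant '[{"dx":0,"dy":0,"dz":0,"rx":0,"ry":0,"rz":5,"hand":0.062},{"dx":0,"dy":0,"dz":0,"rx":0,"ry":0,"rz":5,"hand":0.062},{"dx":0,"dy":0,"dz":0,"rx":0,"ry":0,"rz":4.8,"hand":0.062},{"dx":0,"dy":0.02,"dz":0,"rx":0,"ry":0,"rz":0,"hand":0.062},{"dx":-0.002,"dy":0.038,"dz":0,"rx":0,"ry":0,"rz":0,"hand":0.062},{"dx":-0.003,"dy":0.04,"dz":0,"rx":0,"ry":0,"rz":0,"hand":0.062},{"dx":-0.003,"dy":0.04,"dz":0,"rx":0,"ry":0,"rz":0,"hand":0.062},{"dx":-0.003,"dy":0.04,"dz":0,"rx":0,"ry":0,"rz":0,"hand":0.062},{"dx":-0.003,"dy":0.04,"dz":0,"rx":0,"ry":0,"rz":0,"hand":0.062},{"dx":-0.003,"dy":0.04,"dz":0,"rx":0,"ry":0,"rz":0,"hand":0.062},{"dx":-0.003,"dy":0.04,"dz":0,"rx":0,"ry":0,"rz":0,"hand":0.062},{"dx":-0.003,"dy":0.04,"dz":0,"rx":0,"ry":0,"rz":0,"hand":0.062}]'; python3 d.py .4019 -.3512 .2 -8.1
```

```text
clock: 10.47
position: [0.4129, -0.2693, 0.2148]
ee_rot: [-0.001, 0.997, -0.071, -0.001]
contact_force: [0.0, 0.2, 0.3]
width: 0.0621
gripper_force: 0.0
pos [ 0.4129 -0.2693  0.2148] delta tool [0.0007 0.0827 0.0146] rz -0.0 z axis [-0.0023  0.0023 -1.    ] F [0.  0.2 0.3] w 0.0621 gf 0.0 t 10.4667
```

```bash
python3 -m pendant '[{"dx":0,"dy":0.03,"dz":0,"rx":0,"ry":0,"rz":0,"hand":0.062},{"dx":0,"dy":0.03,"dz":0,"rx":0,"ry":0,"rz":0,"hand":0.062},{"dx":0,"dy":0.022,"dz":0,"rx":0,"ry":0,"rz":0,"hand":0.062},{"dx":0,"dy":0,"dz":0.02,"rx":0,"ry":0,"rz":0,"hand":0.062},{"dx":0,"dy":0,"dz":0.025,"rx":0,"ry":0,"rz":0,"hand":0.062},{"dx":0,"dy":0,"dz":0.025,"rx":0,"ry":0,"rz":0,"hand":0.062},{"dx":0,"dy":0,"dz":0.02,"rx":0,"ry":0,"rz":0,"hand":0.062},{"dx":0,"dy":0,"dz":0.01,"rx":0,"ry":0,"rz":0,"hand":0.062},{"dx":0,"dy":0,"dz":0,"rx":0,"ry":0,"rz":0,"hand":0.062},{"dx":0,"dy":0,"dz":0,"rx":0,"ry":0,"rz":0,"hand":0.062}]'; python3 d.py .4019 -.3512 .031 -8.1
```

```text
clock: 11.3
position: [0.4028, -0.349, 0.1156]
ee_rot: [-0.001, 0.998, -0.07, -0.001]
contact_force: [0.9, 0.0, -0.3]
width: 0.0621
gripper_force: 0.0
pos [ 0.4028 -0.349   0.1156] delta tool [-0.0004  0.0024  0.0846] rz 0.02 z axis [-0.0013  0.0014 -1.    ] F [ 0.9  0.  -0.3] w 0.0621 gf 0.0 t 11.3
```

```bash
python3 -m pendant '[{"dx":0,"dy":0.0024,"dz":0.01,"rx":0,"ry":0,"rz":0,"hand":0.062},{"dx":0,"dy":0,"dz":0.02,"rx":0,"ry":0,"rz":0,"hand":0.062},{"dx":0,"dy":0,"dz":0.02,"rx":0,"ry":0,"rz":0,"hand":0.062},{"dx":0,"dy":0,"dz":0.02,"rx":0,"ry":0,"rz":0,"hand":0.062},{"dx":0,"dy":0,"dz":0.015,"rx":0,"ry":0,"rz":0,"hand":0.062},{"dx":0,"dy":0,"dz":0,"rx":0,"ry":0,"rz":0,"hand":0.062},{"dx":0,"dy":0,"dz":0,"rx":0,"ry":0,"rz":0,"hand":0.062}]'; python3 d.py .4019 -.3512 .031 -8.1; python3 -m pendant '[{"dx":0,"dy":0,"dz":0,"rx":0,"ry":0,"rz":0,"hand":0.03},{"dx":0,"dy":0,"dz":0,"rx":0,"ry":0,"rz":0,"hand":0.02},{"dx":0,"dy":0,"dz":0,"rx":0,"ry":0,"rz":0,"hand":0.02},{"dx":0,"dy":0,"dz":0,"rx":0,"ry":0,"rz":0,"hand":0.02},{"dx":0,"dy":0,"dz":0,"rx":0,"ry":0,"rz":0,"hand":0.02},{"dx":0,"dy":0,"dz":0,"rx":0,"ry":0,"rz":0,"hand":0.02}]' 40; python3 d.py .4019 -.3512 .031 -8.1
```

```text
clock: 11.88
position: [0.4029, -0.352, 0.0314]
ee_rot: [0.0, 0.998, -0.07, 0.0]
contact_force: [0.3, -0.1, -0.0]
width: 0.0621
gripper_force: 0.0
pos [ 0.4029 -0.352   0.0314] delta tool [-0.0011 -0.0007  0.0004] rz 0.02 z axis [ 0.e+00 -1.e-04 -1.e+00] F [ 0.3 -0.1 -0. ] w 0.0621 gf 0.0 t 11.8833
clock: 12.38
position: [0.4036, -0.3526, 0.0327]
ee_rot: [0.001, 0.998, -0.07, 0.001]
contact_force: [0.4, 0.1, 7.2]
width: 0.0299
gripper_force: 39.4
pos [ 0.4036 -0.3526  0.0327] delta tool [-0.0019 -0.0012  0.0017] rz 0.02 z axis [ 0.0021 -0.0023 -1.    ] F [0.4 0.1 7.2] w 0.0299 gf 39.36888635158539 t 12.3833
```

```bash
python3 -m pendant '[{"dx":0,"dy":0,"dz":-0.01,"rx":0,"ry":0,"rz":0,"hand":0.02},{"dx":0,"dy":0,"dz":-0.03,"rx":0,"ry":0,"rz":0,"hand":0.02},{"dx":0,"dy":0,"dz":-0.03,"rx":0,"ry":0,"rz":0,"hand":0.02},{"dx":0,"dy":0,"dz":-0.03,"rx":0,"ry":0,"rz":0,"hand":0.02},{"dx":0,"dy":0,"dz":-0.03,"rx":0,"ry":0,"rz":0,"hand":0.02},{"dx":0,"dy":0,"dz":-0.03,"rx":0,"ry":0,"rz":0,"hand":0.02},{"dx":0,"dy":0,"dz":-0.02,"rx":0,"ry":0,"rz":0,"hand":0.02},{"dx":0,"dy":-0.02,"dz":0,"rx":0,"ry":0,"rz":0,"hand":0.02},{"dx":-0.001,"dy":-0.035,"dz":0,"rx":0,"ry":0,"rz":0,"hand":0.02},{"dx":-0.001,"dy":-0.035,"dz":0,"rx":0,"ry":0,"rz":0,"hand":0.02},{"dx":-0.001,"dy":-0.035,"dz":0,"rx":0,"ry":0,"rz":0,"hand":0.02},{"dx":-0.001,"dy":-0.035,"dz":0,"rx":0,"ry":0,"rz":0,"hand":0.02}]'; python3 -m pendant '[{"dx":-0.001,"dy":-0.035,"dz":0,"rx":0,"ry":0,"rz":0,"hand":0.02},{"dx":-0.001,"dy":-0.035,"dz":0,"rx":0,"ry":0,"rz":0,"hand":0.02},{"dx":-0.001,"dy":-0.035,"dz":0,"rx":0,"ry":0,"rz":0,"hand":0.02},{"dx":-0.001,"dy":-0.035,"dz":0,"rx":0,"ry":0,"rz":0,"hand":0.02},{"dx":-0.001,"dy":-0.035,"dz":0,"rx":0,"ry":0,"rz":0,"hand":0.02},{"dx":-0.001,"dy":-0.035,"dz":0,"rx":0,"ry":0,"rz":0,"hand":0.02},{"dx":-0.001,"dy":-0.035,"dz":0,"rx":0,"ry":0,"rz":0,"hand":0.02},{"dx":-0.001,"dy":-0.035,"dz":0,"rx":0,"ry":0,"rz":0,"hand":0.02},{"dx":-0.001,"dy":-0.035,"dz":0,"rx":0,"ry":0,"rz":0,"hand":0.02},{"dx":-0.001,"dy":-0.02,"dz":0,"rx":0,"ry":0,"rz":0,"hand":0.02},{"dx":0,"dy":0,"dz":0,"rx":0,"ry":0,"rz":0,"hand":0.02}]';  python3 d.py .4685 .2873 .2 -8.1
```

```text
clock: 13.38
position: [0.4208, -0.1913, 0.2119]
ee_rot: [0.0, 0.997, -0.071, 0.0]
contact_force: [0.2, -0.3, 0.1]
width: 0.0296
gripper_force: 39.7
clock: 14.3
position: [0.4585, 0.144, 0.2118]
ee_rot: [-0.001, 0.998, -0.068, 0.0]
contact_force: [0.3, 0.1, -0.5]
width: 0.0298
gripper_force: 39.8
pos [0.4585 0.144  0.2118] delta tool [-0.0096 -0.1433  0.0122] rz 0.26 z axis [ 9.0e-04  2.3e-03 -1.0e+00] F [ 0.3  0.1 -0.5] w 0.0298 gf 39.77691113948822 t 14.3
```

```bash
python3 -m pendant '[{"dx":-0.002,"dy":-0.02,"dz":0,"rx":0,"ry":0,"rz":0.2,"hand":0.02},{"dx":-0.002,"dy":-0.03,"dz":0,"rx":0,"ry":0,"rz":0,"hand":0.02},{"dx":-0.002,"dy":-0.03,"dz":0,"rx":0,"ry":0,"rz":0,"hand":0.02},{"dx":-0.002,"dy":-0.03,"dz":0,"rx":0,"ry":0,"rz":0,"hand":0.02},{"dx":-0.002,"dy":-0.02,"dz":0,"rx":0,"ry":0,"rz":0,"hand":0.02},{"dx":0,"dy":-0.01,"dz":0,"rx":0,"ry":0,"rz":0,"hand":0.02},{"dx":0,"dy":0,"dz":0,"rx":0,"ry":0,"rz":0,"hand":0.02},{"dx":0,"dy":0,"dz":0,"rx":0,"ry":0,"rz":0,"hand":0.02}]'; python3 d.py .4685 .2873 .043 -8.1
python3 - <<'E'
from h import *
st=manip.get_state(); d=cam('wrist')
M=rot(st['ee_rot']);T=d['mount']
def pw(P):
  q=M.T@(np.array(P)-st['position']); q=T[:3,:3].T@(q-T[:3,3]); v=np.array([q[0],-q[1],-q[2]]); th=np.arctan2(np.hypot(*v[:2]),v[2]); f=d['fx']*th/np.hypot(*v[:2]); return np.array([d['cx']+f*v[0],d['cy']+f*v[1]])
c=np.array([.4685,.2873,.106]); y=np.array([.141,.99,0]); x=np.array([.99,-.141,0])
im=np.ascontiguousarray(d['frame'][...,::-1])
for a,b in((25,70),(25,-70),(-25,-70),(-25,70)):
  cv2.drawMarker(im,tuple(int(round(k)) for k in pw(c+a/1e3*x+b/1e3*y)),(255,0,255),0,10)
cv2.imwrite('pics/w4.png',im)
E
```

```text
clock: 14.97
position: [0.4685, 0.2792, 0.2113]
ee_rot: [0.001, 0.997, -0.072, -0.0]
contact_force: [0.1, -0.1, -0.9]
width: 0.0299
gripper_force: 39.9
pos [0.4685 0.2792 0.2113] delta tool [-0.0012 -0.0083  0.1683] rz -0.15 z axis [-3.0e-04 -1.7e-03 -1.0e+00] F [ 0.1 -0.1 -0.9] w 0.0299 gf 39.85344171524048 t 14.9667
```

View pics/w4.png

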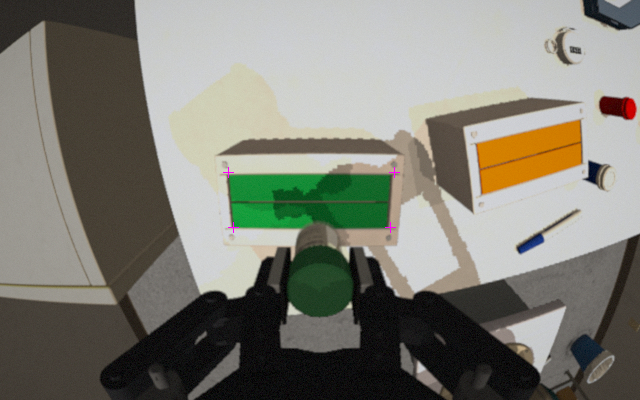

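The mouth corners agree to about 1–2 px and the green vial hangs straight at (320,270). I'll insert it.

```bash
python3 -m pendant '[{"dx":-0.001,"dy":-0.008,"dz":0,"rx":0,"ry":0,"rz":-0.1,"hand":0.02},{"dx":0,"dy":0,"dz":0.015,"rx":0,"ry":0,"rz":0,"hand":0.02},{"dx":0,"dy":0,"dz":0.015,"rx":0,"ry":0,"rz":0,"hand":0.02},{"dx":0,"dy":0,"dz":0.015,"rx":0,"ry":0,"rz":0,"hand":0.02},{"dx":0,"dy":0,"dz":0.01,"rx":0,"ry":0,"rz":0,"hand":0.02},{"dx":0,"dy":0,"dz":0.01,"rx":0,"ry":0,"rz":0,"hand":0.02},{"dx":0,"dy":0,"dz":0.01,"rx":0,"ry":0,"rz":0,"hand":0.02},{"dx":0,"dy":0,"dz":0.01,"rx":0,"ry":0,"rz":0,"hand":0.02},{"dx":0,"dy":0,"dz":0.01,"rx":0,"ry":0,"rz":0,"hand":0.02},{"dx":0,"dy":0,"dz":0.01,"rx":0,"ry":0,"rz":0,"hand":0.02},{"dx":0,"dy":0,"dz":0,"rx":0,"ry":0,"rz":0,"hand":0.02}]'; python3 d.py .4685 .2873 .0427 -8.1
```

```text
clock: 15.93
position: [0.4676, 0.2878, 0.1039]
ee_rot: [0.001, 0.997, -0.071, -0.002]
contact_force: [-0.5, 0.1, -2.4]
width: 0.0301
gripper_force: 39.8
pos [0.4676 0.2878 0.1039] delta tool [0.0012 0.0002 0.0612] rz -0.09 z axis [-0.0035 -0.0015 -1.    ] F [-0.5  0.1 -2.4] w 0.0301 gf 39.80000853538513 t 15.9333
```

```bash
python3 -m pendant '[{"dx":0.001,"dy":0,"dz":0.01,"rx":0,"ry":0,"rz":0,"hand":0.02},{"dx":0,"dy":0,"dz":0.01,"rx":0,"ry":0,"rz":0,"hand":0.02},{"dx":0,"dy":0,"dz":0.01,"rx":0,"ry":0,"rz":0,"hand":0.02},{"dx":0,"dy":0,"dz":0.01,"rx":0,"ry":0,"rz":0,"hand":0.02},{"dx":0,"dy":0,"dz":0.01,"rx":0,"ry":0,"rz":0,"hand":0.02},{"dx":0,"dy":0,"dz":0.006,"rx":0,"ry":0,"rz":0,"hand":0.02},{"dx":0,"dy":0,"dz":0.002,"rx":0,"ry":0,"rz":0,"hand":0.02},{"dx":0,"dy":0,"dz":0,"rx":0,"ry":0,"rz":0,"hand":0.02},{"dx":0,"dy":0,"dz":0,"rx":0,"ry":0,"rz":0,"hand":0.02}]'; python3 d.py .4685 .2873 .0427 -8.1
```

```text
clock: 16.68
position: [0.4694, 0.288, 0.048]
ee_rot: [0.0, 0.997, -0.071, -0.001]
contact_force: [-0.3, -0.3, -2.0]
width: 0.0301
gripper_force: 41.0
pos [0.4694 0.288  0.048 ] delta tool [-0.0008  0.0008  0.0053] rz -0.08 z axis [-1.1e-03 -6.0e-04 -1.0e+00] F [-0.3 -0.3 -2. ] w 0.0301 gf 41.00060574361123 t 16.6833
```

```bash
python3 -m pendant '[{"dx":-0.001,"dy":0.001,"dz":0.002,"rx":0,"ry":0,"rz":0,"hand":0.02},{"dx":0,"dy":0,"dz":0.001,"rx":0,"ry":0,"rz":0,"hand":0.02},{"dx":0,"dy":0,"dz":0.001,"rx":0,"ry":0,"rz":0,"hand":0.02},{"dx":0,"dy":0,"dz":0,"rx":0,"ry":0,"rz":0,"hand":0.02},{"dx":0,"dy":0,"dz":0,"rx":0,"ry":0,"rz":0,"hand":0.02}]'; python3 -m pendant '[{"dx":0,"dy":0,"dz":0.001,"rx":0,"ry":0,"rz":0,"hand":0.02},{"dx":0,"dy":0,"dz":0,"rx":0,"ry":0,"rz":0,"hand":0.02},{"dx":0,"dy":0,"dz":0,"rx":0,"ry":0,"rz":0,"hand":0.02}]'; python3 -m pendant '[{"dx":0,"dy":0,"dz":0.0007,"rx":0,"ry":0,"rz":0,"hand":0.02},{"dx":0,"dy":0,"dz":0,"rx":0,"ry":0,"rz":0,"hand":0.02},{"dx":0,"dy":0,"dz":0,"rx":0,"ry":0,"rz":0,"hand":0.02}]'
```

```text
clock: 17.1
position: [0.4691, 0.2875, 0.0445]
ee_rot: [-0.0, 0.997, -0.071, 0.001]
contact_force: [0.5, -0.2, -0.3]
width: 0.03
gripper_force: 39.9
clock: 17.35
position: [0.4688, 0.2874, 0.0433]
ee_rot: [-0.0, 0.997, -0.071, 0.0]
contact_force: [-0.5, 0.3, 0.4]
width: 0.0297
gripper_force: 39.9
clock: 17.6
position: [0.4688, 0.2874, 0.0428]
ee_rot: [-0.0, 0.997, -0.071, 0.0]
contact_force: [-0.7, 0.5, 3.9]
width: 0.0299
gripper_force: 40.3
```

On the floor (3.9 N contact). I'll release and withdraw.

```bash
python3 -m pendant '[{"dx":0,"dy":0,"dz":0,"rx":0,"ry":0,"rz":0,"hand":0.033},{"dx":0,"dy":0,"dz":0,"rx":0,"ry":0,"rz":0,"hand":0.042},{"dx":0,"dy":0,"dz":0,"rx":0,"ry":0,"rz":0,"hand":0.055},{"dx":0,"dy":0,"dz":0,"rx":0,"ry":0,"rz":0,"hand":0.062},{"dx":0,"dy":0,"dz":0,"rx":0,"ry":0,"rz":0,"hand":0.062},{"dx":0,"dy":0,"dz":0,"rx":0,"ry":0,"rz":0,"hand":0.062}]'; python3 -m pendant '[{"dx":0,"dy":0,"dz":-0.006,"rx":0,"ry":0,"rz":0,"hand":0.062},{"dx":0,"dy":0,"dz":-0.01,"rx":0,"ry":0,"rz":0,"hand":0.062},{"dx":0,"dy":0,"dz":-0.015,"rx":0,"ry":0,"rz":0,"hand":0.062},{"dx":0,"dy":0,"dz":-0.015,"rx":0,"ry":0,"rz":0,"hand":0.062},{"dx":0,"dy":0,"dz":-0.015,"rx":0,"ry":0,"rz":0,"hand":0.062},{"dx":0,"dy":0,"dz":-0.02,"rx":0,"ry":0,"rz":0,"hand":0.062},{"dx":0,"dy":0,"dz":-0.03,"rx":0,"ry":0,"rz":0,"hand":0.062},{"dx":0,"dy":0,"dz":-0.03,"rx":0,"ry":0,"rz":0,"hand":0.062},{"dx":0,"dy":0,"dz":-0.03,"rx":0,"ry":0,"rz":0,"hand":0.062},{"dx":0,"dy":0,"dz":0,"rx":0,"ry":0,"rz":0,"hand":0.062},{"dx":0,"dy":0,"dz":0,"rx":0,"ry":0,"rz":0,"hand":0.062}]'
python3 - <<'E'
from h import *
cv2.imwrite('pics/w5.png',cam('wrist')['frame'][...,::-1])
E
```

```text
clock: 18.1
position: [0.4684, 0.2872, 0.0423]
ee_rot: [0.0, 0.997, -0.071, -0.0]
contact_force: [-1.0, 0.1, -1.3]
width: 0.0619
gripper_force: 1.2
clock: 19.02
position: [0.4699, 0.2879, 0.2169]
ee_rot: [-0.001, 0.997, -0.071, 0.003]
contact_force: [-0.1, -0.6, -0.5]
width: 0.0622
gripper_force: 0.0
```

View pics/w5.png

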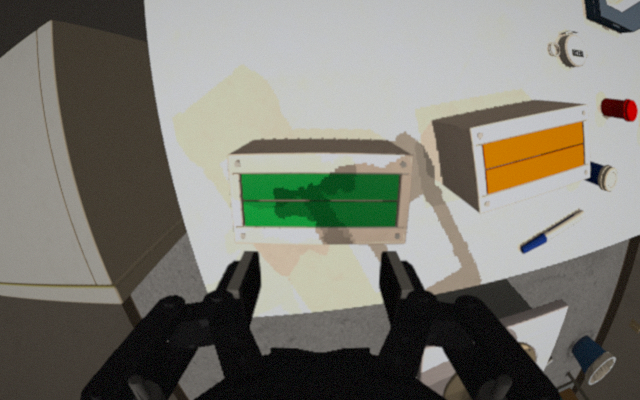

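Both sets of flaps are shut, green at (320,200) and orange at (535,155). The fingers are empty and clear, and the blue vial and counter look untouched.

```bash
python3 -m pendant '[{"dx":0,"dy":0,"dz":0,"rx":0,"ry":0,"rz":0,"hand":0.062},{"dx":0,"dy":0,"dz":0,"rx":0,"ry":0,"rz":0,"hand":0.062},{"dx":0,"dy":0,"dz":0,"rx":0,"ry":0,"rz":0,"hand":0.062},{"dx":0,"dy":0,"dz":0,"rx":0,"ry":0,"rz":0,"hand":0.062}]'; python3 -c "
from rig import manip
print(manip.sign_off())"
```

```text
clock: 19.4
position: [0.4682, 0.2871, 0.2125]
ee_rot: [0.001, 0.997, -0.071, -0.001]
contact_force: [-1.0, -0.2, -0.2]
width: 0.0618
gripper_force: 0.0
the job is handed in; nothing more can be done
None
```

I set the green-capped vial down in the green keeper and the amber vial in the orange one, saw all flaps shut with the gripper clear, and handed the job in at 19.4 s; no verdict came back, and the vials can't be seen under the shut flaps.

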